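# Unhook the tall bushing driver from the keyhole rack

## Robot

A 6-joint arm with a two-finger parallel gripper is mounted at the origin on a cart in front of the work surface, level with it; the furniture and walls round the work are solid. World frame = base frame: x ahead of the robot, y to its left, z up, the work surface at z = 0. Lengths are in m, angles in rad, forces in N, time in s.
With the tool pointing down it reaches from about 0.325 to 0.75 m from the base axis. Payload 7.6 kg.
Tool frame: the origin (TCP) lies midway between the tips of the shut fingers; the grasp point (between the pads) lies 19 mm behind it; z points along the fingers, y is the line along which they close (so a half turn about z gives the same grasp; the last joint's range is limited). The gripper opens to 85 mm and grips with 20 to 120 N. Pads are 22 mm wide; open, the fingers measure 114 mm over their backs; the gripper's body (76 mm by 85 mm) begins 54 mm behind the grasp point. The pads swing forward as they close: fully open they stand 13 mm farther back than shut.
Start: joints at [-1.23, 0.052, 1.401, -0, 1.689, -0.07], TCP at [0.21, -0.481, 0.231] pointing down, gripper open.
Joint ranges: [-2.9, 2.9], [-0.91, 2.17], [0.12, 2.37], [-1.06, 4.2], [0.26, 2.73], [-2.93, 2.93]. Speed limits (rad/s): [2.57, 2.57, 3.01, 3.14, 3.14, 3.14].

## Interface

Orientations are given as a rotation vector (axis times angle).
In Python, from cell import env gives the robot as it stands. The module is installed in compiled form; this text tells all that it offers.
- The arm moves only by the tool carry_out, never from a script. Its argument "motion" is a list of rows, each an object of numbers: "x", "y", "z": the shift along the tool's x, y, z in mm; "rx", "ry", "rz": the turn, a rotation vector about the tool's x, y, z in degrees. In form: [{"x": .., "y": .., "z": .., "rx": .., "ry": .., "rz": ..}, ...]. A call has 1 to 20 rows; each row shifts and turns the commanded pose from where the row before left it, along the tool's axes as they then stand; what a row does not reach is not made up. A row lasts 1/8 s, in which the tool goes at most 62.5 mm and 10.7 degrees, less where a joint would pass 70% of its speed; a pose out of reach is approached as far as the arm can. A call with a gripper value outside its range is refused whole. "gripper" is the opening, from -1 (shut) to 1 (fully open), set as the call begins (left out, the last holds). The fingers move at their own pace and stop on an object; "newtons" is the grip in N (left out, the last holds). Time passes only in rows, so rows that do not move let the fingers close. It gives the time, the measured TCP pose, the force, the opening and the grip force at its end, in the units of the state.
- env.get_state(): the state, without advancing time (a new reading comes with each control period).
- env.snapshot(name): name is "side" or "top" or "wrist"; returns a dict with "image" (420x560x3 uint8, red, green, blue), "depth" (420x560 float32, m along the optical axis (not along the pixel's ray), 0 where there is no reading), "fx", "fy", "cx", "cy" (pixels), "R" (3x3) and "t" (3): a world point X has camera coordinates R X + t. Camera axes: x right, y down, z forward; pixel columns grow to the right and rows downward; lengths in m; the calibration is good to about 2 mm. A picture is of the moment at which its call begins.
- env.sign_off(): hands the job in; it is judged then, once.
Trained networks look in a picture, given as the dict that the camera call returned (one of the last four; its "shot" number tells which), for a name from the list of things; names that differ only in an ending like _2 or _b are one class to them, and where a whole thing is asked for, a point or a joint stands for the part that bears it (a point fixed in the world has none). Each returns a list of dicts, best first, with "confidence" (0 to 1); they miss things now and then, are a little off and sometimes report something else, mostly with a low value. They report only what shows in the picture. A call takes as long as a camera call.
- env.find_in(picture, target): "pixel" ([column, row] in pixels, amid what is visible of it).
- env.cut_out(picture, target): "region" (420x560 bool, what is visible of it) and "pixel" ([column, row] in pixels, amid what is visible of it).
- env.place_of(picture, target): "pixel" ([column, row] in pixels: a listed point, or the origin of a listed thing).
The state is a dict: "t": time; "joints": joint angles; "qd": joint speeds; "joint_torque": joint torques, N m; "position": TCP position; "eef_rot": TCP orientation; "ft_force": force on the tool from outside, world axes, zero at the start; "torque": the same for the moment, N m; "finger_gap": finger opening in m; "grasp_force": force on a finger pad.
Only numpy, scipy, OpenCV 4.12 (cv2) and the standard library are available. Lean on these libraries where they do the work, as an engineer would, in place of code of your own. Each camera call takes 0.05 s, during which the arm holds its last target. There are 200 camera calls.

## Task

Two bushing drivers with wooden grips hang in the keyhole slots of the aluminium rack. Take off the one with the tall grip: slide it along its slot to the wide round end, lift it straight out and stand it upright in the round parts dish. Leave the short driver hanging where it is.

Things in the scene. Friction and masses are not known exactly. Their poses are not given: they have to be found in the camera images.
- tall_grip (a point): Centre of the tall driver's wooden grip, on its upright axis (z up). From the bottom: steel foot 32 mm diameter x 28 mm; neck 10 x 18 mm; collar 56 x 5 mm; wooden grip 24 x 56 mm. The point is 79 mm above the foot's underside, 33 above the collar's. The collar rests on the rack's plate, the neck is in the slot; the foot has 12 mm of play below the plate: too wide for the slot, free in the hole.
- short_grip (a point): Centre of the short driver's wooden grip: the same kind of driver with a grip only 22 mm high (24 mm diameter). The point is on its upright axis, 16 mm above the underside of its collar. It hangs in the rack's other slot (either one) and stays there.
- hanger: Fixed rack: aluminium plate 116 (x) x 180 (y) x 6 mm on four posts, top face 92 mm above the origin. Origin: on the table under the plate's centre. Two keyhole slots along its x axis, at y = +45 and -45 mm: round hole of 46 mm diameter centred at x = -28 mm (end nearer the robot), then a slot 18 mm wide to x = +44 mm. The drivers hang at about x = +18 to +32 mm.
- dish: Fixed round dark steel parts dish, 80 mm outer diameter, 17 mm high, wall 3 mm, inner floor 4 mm above the origin. Origin: centre of its underside, z up.

How it is judged:
On the way, in this order (a step that is already met when the one before it is completed fails the run):
1. the tall driver is slid to the wide end of its slot, still hanging in the plate (x of tall_grip in the frame of hanger between -0.045 and -0.014 m and z of tall_grip in the frame of hanger below 0.14 m), for 0.1 s.
2. the tall driver is lifted out through the wide hole (z of tall_grip in the frame of hanger above 0.172 m), for 0.1 s.
At the end, for the whole second after the job is handed in: The tall driver stands upright (within 10 degrees) in the parts dish, its axis within 30 mm of the dish's centre and its foot on the dish's floor; the short driver still hangs within 15 mm of where it was (horizontal distance between tall_grip and dish below 0.03 m and z of tall_grip in the frame of dish between 0.07 and 0.092 m and angle between tall_grip's own z axis and vertical below 0.17 rad and distance of short_grip from where it was at the start of the episode below 0.015 m); the robot touches nothing.
It also fails if it takes over 45 s, if anything falls off the work surface, if the arm or the gripper's body presses on something with over 40 N, if the wrist force passes 120 N, or if a joint passes its speed limit or range.

## Working session

There is one attempt and no reset: what is moved stays moved. The work goes in short steps, Python scripts to look and compute and a tool call to move; the robot and the scene stay as the last step left them, time stands still between calls to the robot, and variables do not carry over. Pictures are saved under pics/ and viewed, at most 10 in all, crops included, and the job is handed in when it is done.

Besides the shell and the picture viewer there is one more tool, called as name(argument=value, ...) on one line, values as JSON. carry_out: Moves the arm, as the interface text tells. Its arguments: {"type":"object","properties":{"motion":{"type":"array","items":{"type":"object","properties":{"x":{"type":"number"},"y":{"type":"number"},"z":{"type":"number"},"rx":{"type":"number"},"ry":{"type":"number"},"rz":{"type":"number"}}}},"gripper":{"type":"number"},"newtons":{"type":"number"}},"required":["motion"]}

```bash
mkdir -p pics; cat > h.py <<'E'
import numpy as np, cv2
from cell import env
def at_z(s,p,z):
    d=s["R"].T@np.array([(p[0]-s["cx"])/s["fx"],(p[1]-s["cy"])/s["fy"],1.]); c=-s["R"].T@s["t"]
    return c+d*(z-c[2])/d[2]
def dep(s,p):
    c,r=int(round(p[0])),int(round(p[1])); w=s["depth"][max(r-2,0):r+3,max(c-2,0):c+3]; w=w[w>0]
    if not len(w): return None
    z=np.median(w); return s["R"].T@(np.array([(p[0]-s["cx"])/s["fx"]*z,(p[1]-s["cy"])/s["fy"]*z,z])-s["t"])
def save(s,n): cv2.imwrite("pics/"+n,s["image"][:,:,::-1])
E
python3 - <<'E'
from h import *
np.set_printoptions(precision=4,suppress=True)
Z={"tall_grip":.125,"short_grip":.108,"hanger":0,"dish":0}
im=[]
for n in("top","side"):
    s=env.snapshot(n); im.append(s["image"]); print(n,"cam",-s["R"].T@s["t"])
    for k in Z:
        for d in env.place_of(s,k)[:2]: print(k,d["confidence"],np.array(d["pixel"]),at_z(s,d["pixel"],Z[k]),dep(s,d["pixel"]))
cv2.imwrite("pics/a.png",cv2.resize(np.vstack(im),(533,800)[::1])[:, :,::-1][:800])
cv2.imwrite("pics/a.png",cv2.resize(np.hstack(im),(800,300))[:,:,::-1])
st=env.get_state(); print(st["t"],st["position"],st["eef_rot"])
E
```

```text
top cam [ 0.4538 -0.0752  0.9326]
tall_grip 0.83 [304.1 169.9] [ 0.6224 -0.1179  0.125 ] [ 0.6167 -0.1165  0.152 ]
short_grip 0.78 [259.2 172.3] [ 0.6198 -0.0247  0.108 ] [ 0.6177 -0.0253  0.1186]
hanger 0.69 [281.8 193.3] [ 0.5918 -0.0724  0.    ] [ 0.5782 -0.0727  0.0919]
dish 0.76 [287.7 263.5] [ 0.4277 -0.0882  0.    ] [ 0.4278 -0.0882  0.0038]
dish 0.19 [300.7 167.6] [ 0.6539 -0.1164  0.    ] [ 0.6211 -0.1096  0.1529]
side cam [ 0.4794 -0.7225  0.639 ]
tall_grip 0.57 [346.4 200.3] [ 0.6279 -0.1019  0.125 ] [ 0.623  -0.1223  0.1419]
short_grip 0.85 [334.6 185.3] [ 0.6148 -0.0318  0.108 ] [ 0.6147 -0.0325  0.1086]
hanger 0.95 [321.7 236.5] [ 0.592  -0.0754  0.    ] [ 0.592  -0.0757  0.0003]
dish 0.72 [248.2 240.4] [ 0.4315 -0.0866  0.    ] [ 0.4319 -0.0911  0.0045]
0.5 [ 0.2097 -0.4813  0.2313] [3.0755 0.6407 0.    ]
```

View pics/a.png

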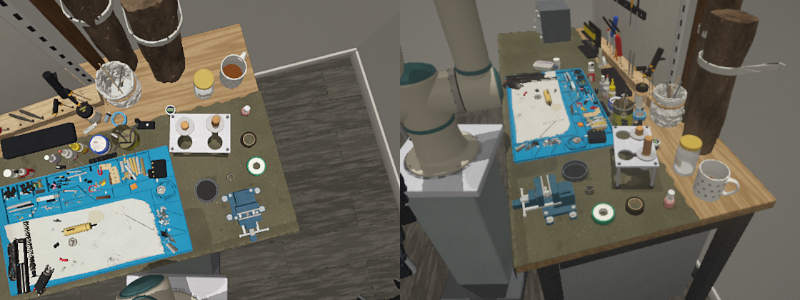

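The picture shows the rack (white plate) at about (198,133) of the 800-wide mosaic, with the tall grip on the right (y≈-0.12), the short one on the left, and the dish at (207,190) with the vise to its right. Next I fit the plate's yaw and the grip top.

```bash
python3 - <<'E'
from h import *
np.set_printoptions(precision=4,suppress=True)
s=env.snapshot("top")
v,u=np.mgrid[:420,:560]; z=s["depth"]
P=np.stack([(u-s["cx"])/s["fx"]*z,(v-s["cy"])/s["fy"]*z,z],-1); W=(P-s["t"])@s["R"]
near=(np.hypot(W[...,0]-.587,W[...,1]+.073)<.13)&(z>0)
pl=near&(abs(W[...,2]-.092)<.006)
r=cv2.minAreaRect((W[pl][:,:2]*1000).astype(np.float32)); print("plate",r)
for zz,lo,hi in(("tall",.14,.16),("short",.108,.124)):
    m=near&(W[...,2]>lo)&(W[...,2]<hi)
    if zz=="short": m&=W[...,1]>-.07
    q=W[m]; print(zz,len(q),q.mean(0),q.min(0),q.max(0))
d=(np.hypot(W[...,0]-.43,W[...,1]+.088)<.06)&(W[...,2]>.011)&(W[...,2]<.024)&(z>0)
print("dish rim",cv2.minEnclosingCircle((W[d][:,:2]*1000).astype(np.float32)))
# surroundings heights
for lab,c in(("rack",(.6,-.1)),):
    m=(np.hypot(W[...,0]-c[0],W[...,1]-c[1])<.2)&(z>0)&(W[...,2]>.1)&~near; q=W[m]; print(len(q)); 
    if len(q):print(q.min(0),q.max(0))
y,x=193,282
cv2.imwrite("pics/b.png",cv2.resize(s["image"][120:300,200:380],(600,600),interpolation=cv2.INTER_CUBIC)[:,:,::-1])
E
```

```text
plate ((595.5169677734375, -66.57391357421875), (115.43389129638672, 179.63856506347656), 0.5728490352630615)
tall 116 [ 0.6234 -0.1116  0.1515] [ 0.6127 -0.1224  0.1406] [ 0.6352 -0.1004  0.1555]
short 105 [ 0.614  -0.0222  0.1176] [ 0.603  -0.0332  0.1085] [ 0.6254 -0.0103  0.1227]
dish rim ((420.2648010253906, -95.66728973388672), 46.120426177978516)
698
[ 0.724  -0.1071  0.1001] [ 0.7856 -0.0451  0.1138]
```

View pics/b.png

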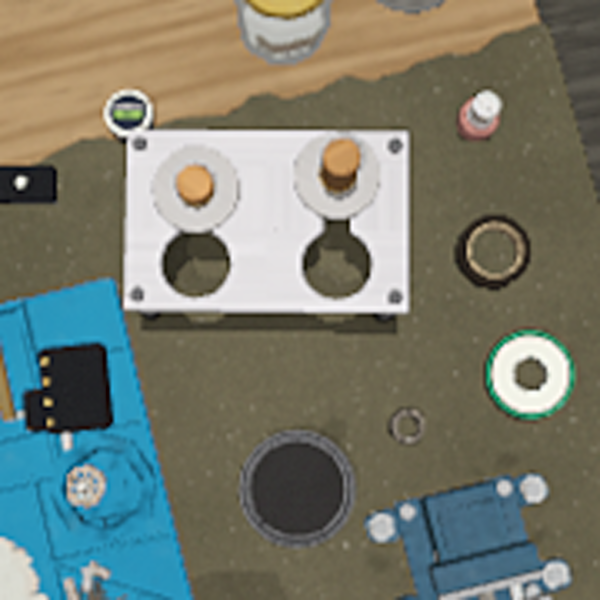

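The plate centre is (0.5955, -0.0666) with yaw about 0.5°. The tall grip is at (0.623, -0.1116), and the target hole is at about (0.5675, -0.112). I square the tool and move above the grip.

carry_out(motion=[{"rz": 8},{"rz": 8},{"rz": 7.5},{"x": 34.5,"y": -30.8},{"x": 34.5,"y": -30.8},{"x": 34.5,"y": -30.8},{"x": 34.5,"y": -30.8},{"x": 34.5,"y": -30.8},{"x": 34.5,"y": -30.8},{"x": 34.5,"y": -30.8},{"x": 34.5,"y": -30.8},{"x": 34.5,"y": -30.8},{"x": 34.5,"y": -30.8},{"x": 34.5,"y": -30.8},{"x": 34.5,"y": -30.8},{"x": 0},{"x": 0}], gripper=1)

```text
validation failed for argument at $.mo...
```

```bash
python3 - <<'E'
from h import *
np.set_printoptions(precision=4,suppress=True)
st=env.get_state(); print(st["t"],st["position"],st["eef_rot"],st["joints"])
s=env.snapshot("wrist"); print("cam",-s["R"].T@s["t"])
for k,z in(("tall_grip",.125),("short_grip",.108),("dish",0)):
    for d in env.place_of(s,k)[:1]: print(k,d["confidence"],np.array(d["pixel"]),at_z(s,d["pixel"],z),dep(s,d["pixel"]))
v,u=np.mgrid[:420,:560]; z=s["depth"]
W=(np.stack([(u-s["cx"])/s["fx"]*z,(v-s["cy"])/s["fy"]*z,z],-1)-s["t"])@s["R"]
m=(z>0)&(np.hypot(W[...,0]-.623,W[...,1]+.112)<.03)&(W[...,2]>.148)&(W[...,2]<.16)
q=W[m]; print(len(q)); print(q.mean(0),q.min(0),q.max(0))
save(s,"c.png")
E
```

```text
0.55 [ 0.2097 -0.4813  0.2313] [3.0755 0.6407 0.    ] [-1.2303  0.0522  1.4007 -0.      1.6886 -0.0703]
cam [ 0.2753 -0.4546  0.3729]
0<stdin>:10: RuntimeWarning: Mean of empty slice.
  ret = um.true_divide(
Traceback (most recent call last):
ValueError: zero-size array to reduction operation minimum which has no identity
```

The call was refused by validation. I retry with all six keys in every row.

carry_out(motion=[{"x": 0,"y": 0,"z": 0,"rx": 0,"ry": 0,"rz": 8},{"x": 0,"y": 0,"z": 0,"rx": 0,"ry": 0,"rz": 8},{"x": 0,"y": 0,"z": 0,"rx": 0,"ry": 0,"rz": 7.5},{"x": 34.5,"y": -30.8,"z": 0,"rx": 0,"ry": 0,"rz": 0},{"x": 34.5,"y": -30.8,"z": 0,"rx": 0,"ry": 0,"rz": 0},{"x": 34.5,"y": -30.8,"z": 0,"rx": 0,"ry": 0,"rz": 0},{"x": 34.5,"y": -30.8,"z": 0,"rx": 0,"ry": 0,"rz": 0},{"x": 34.5,"y": -30.8,"z": 0,"rx": 0,"ry": 0,"rz": 0},{"x": 34.5,"y": -30.8,"z": 0,"rx": 0,"ry": 0,"rz": 0},{"x": 34.5,"y": -30.8,"z": 0,"rx": 0,"ry": 0,"rz": 0},{"x": 34.5,"y": -30.8,"z": 0,"rx": 0,"ry": 0,"rz": 0},{"x": 34.5,"y": -30.8,"z": 0,"rx": 0,"ry": 0,"rz": 0},{"x": 34.5,"y": -30.8,"z": 0,"rx": 0,"ry": 0,"rz": 0},{"x": 34.5,"y": -30.8,"z": 0,"rx": 0,"ry": 0,"rz": 0},{"x": 34.5,"y": -30.8,"z": 0,"rx": 0,"ry": 0,"rz": 0},{"x": 0,"y": 0,"z": 0,"rx": 0,"ry": 0,"rz": 0},{"x": 0,"y": 0,"z": 0,"rx": 0,"ry": 0,"rz": 0}], gripper=1)

```text
t: 2.88
position: [0.6232, -0.1117, 0.2311]
eef_rot: [3.141, 0.001, -0.001]
ft_force: [0.2, -0.2, 0.5]
finger_gap: 0.0857
grasp_force: 0.0
```

```bash
python3 - <<'E'
from h import *
np.set_printoptions(precision=4,suppress=True)
s=env.snapshot("wrist"); print("cam",-s["R"].T@s["t"]); save(s,"c.png")
for k,z in(("tall_grip",.125),("short_grip",.108),("dish",0)):
    for d in env.place_of(s,k)[:1]: print(k,d["confidence"],np.array(d["pixel"]),at_z(s,d["pixel"],z),dep(s,d["pixel"]))
v,u=np.mgrid[:420,:560]; z=s["depth"]
W=(np.stack([(u-s["cx"])/s["fx"]*z,(v-s["cy"])/s["fy"]*z,z],-1)-s["t"])@s["R"]
m=(z>0)&(np.hypot(W[...,0]-.623,W[...,1]+.112)<.03)&(W[...,2]>.148)&(W[...,2]<.16)
q=W[m]; print(len(q))
if len(q): print(q.mean(0),q.min(0),q.max(0))
E
```

```text
cam [ 0.6948 -0.1134  0.3726]
tall_grip 0.68 [283.1 203.3] [ 0.6261 -0.1152  0.125 ] [ 0.6335 -0.115   0.1517]
short_grip 0.81 [191.1 207.5] [ 0.6174 -0.0285  0.108 ] [ 0.6202 -0.0316  0.1179]
dish 0.82 [265.6 310.6] [ 0.4265 -0.0904  0.    ] [ 0.4285 -0.0905  0.0028]
641
[ 0.6263 -0.1147  0.1515] [ 0.6143 -0.1261  0.148 ] [ 0.6374 -0.1029  0.1536]
```

View pics/c.png

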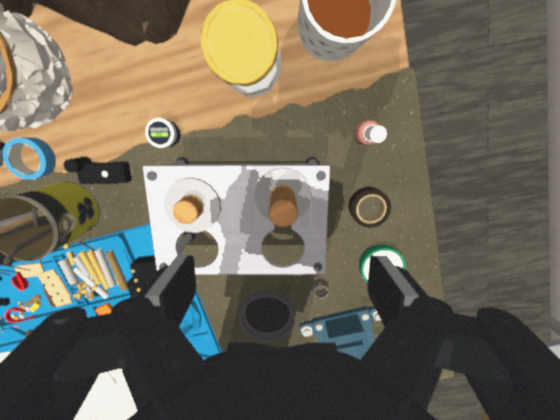

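The view shows the tall grip at (283,205) centred between the fingers, and the dish at (267,316). The wrist camera puts the grip at about (0.626, -0.115), so I split the difference with the top view, descend and grip.

carry_out(motion=[{"x": 2,"y": 2,"z": 25,"rx": 0,"ry": 0,"rz": 0},{"x": 0,"y": 0,"z": 30,"rx": 0,"ry": 0,"rz": 0},{"x": 0,"y": 0,"z": 30,"rx": 0,"ry": 0,"rz": 0},{"x": 0,"y": 0,"z": 22,"rx": 0,"ry": 0,"rz": 0},{"x": 0,"y": 0,"z": 12,"rx": 0,"ry": 0,"rz": 0},{"x": 0,"y": 0,"z": 0,"rx": 0,"ry": 0,"rz": 0},{"x": 0,"y": 0,"z": 0,"rx": 0,"ry": 0,"rz": 0}])

```text
t: 3.95
position: [0.626, -0.1138, 0.1138]
eef_rot: [3.141, 0.001, 0.003]
ft_force: [-0.1, -0.3, 0.2]
finger_gap: 0.0854
grasp_force: 0.0
```

carry_out(motion=[{"x": 0,"y": 0,"z": 0,"rx": 0,"ry": 0,"rz": 0},{"x": 0,"y": 0,"z": 0,"rx": 0,"ry": 0,"rz": 0},{"x": 0,"y": 0,"z": 0,"rx": 0,"ry": 0,"rz": 0},{"x": 0,"y": 0,"z": 0,"rx": 0,"ry": 0,"rz": 0},{"x": 0,"y": 0,"z": 0,"rx": 0,"ry": 0,"rz": 0},{"x": 0,"y": 0,"z": 0,"rx": 0,"ry": 0,"rz": 0},{"x": 0,"y": 0,"z": 0,"rx": 0,"ry": 0,"rz": 0},{"x": 0,"y": 0,"z": 0,"rx": 0,"ry": 0,"rz": 0}], gripper=-1, newtons=60)

```text
t: 4.95
position: [0.6256, -0.1134, 0.1126]
eef_rot: [3.142, 0.001, 0.001]
ft_force: [-0.2, 2.0, 2.6]
finger_gap: 0.0225
grasp_force: 58.7
```

Gripped. I lift 5 mm within the 12 mm of play and start the slide.

carry_out(motion=[{"x": 0,"y": 0,"z": -3,"rx": 0,"ry": 0,"rz": 0},{"x": 0,"y": 0,"z": -2,"rx": 0,"ry": 0,"rz": 0},{"x": 0,"y": 0,"z": 0,"rx": 0,"ry": 0,"rz": 0},{"x": -5,"y": 0,"z": 0,"rx": 0,"ry": 0,"rz": 0},{"x": -5,"y": 0,"z": 0,"rx": 0,"ry": 0,"rz": 0},{"x": 0,"y": 0,"z": 0,"rx": 0,"ry": 0,"rz": 0}])

```text
t: 5.7
position: [0.615, -0.1135, 0.1173]
eef_rot: [3.142, 0.001, -0.0]
ft_force: [-0.2, 0.0, -1.4]
finger_gap: 0.0224
grasp_force: 58.7
```

carry_out(motion=[{"x": -8,"y": 0,"z": 0,"rx": 0,"ry": 0,"rz": 0},{"x": -10,"y": 0,"z": 0,"rx": 0,"ry": 0,"rz": 0},{"x": -10,"y": 0,"z": 0,"rx": 0,"ry": 0,"rz": 0},{"x": -10,"y": 0,"z": 0,"rx": 0,"ry": 0,"rz": 0},{"x": -9,"y": 0,"z": 0,"rx": 0,"ry": 0,"rz": 0},{"x": 0,"y": 0,"z": 0,"rx": 0,"ry": 0,"rz": 0},{"x": 0,"y": 0,"z": 0,"rx": 0,"ry": 0,"rz": 0}])

```text
t: 6.58
position: [0.5686, -0.1135, 0.1175]
eef_rot: [3.141, 0.001, 0.001]
ft_force: [-0.2, -0.6, -1.6]
finger_gap: 0.0228
grasp_force: 58.8
```

```bash
python3 - <<'E'
from h import *
np.set_printoptions(precision=4,suppress=True)
a=env.snapshot("wrist"); b=env.snapshot("side")
for s,k,z in((a,"tall_grip",.13),(a,"dish",0),(b,"tall_grip",.13)):
    for d in env.place_of(s,k)[:1]: print(k,d["confidence"],np.array(d["pixel"]),at_z(s,d["pixel"],z))
c=b["image"][150:290,240:430]
cv2.imwrite("pics/d.png",np.hstack([cv2.resize(a["image"],(400,300)),cv2.resize(c,(400,300))])[:,:,::-1])
E
```

```text
tall_grip 0.78 [283.2 271.3] [ 0.5697 -0.1162  0.13  ]
dish 0.68 [261.1 333.8] [ 0.4255 -0.094   0.    ]
tall_grip 0.98 [315.3 200.1] [ 0.5662 -0.1072  0.13  ]
```

View pics/d.png

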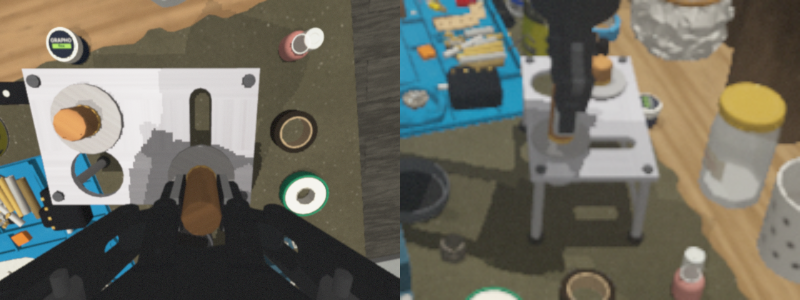

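The wrist view (left) shows the tall driver's collar at (201,165) covering the round hole, in line with the empty slot at (200,118). The short driver is undisturbed. I lift, watching the force.

carry_out(motion=[{"x": 0,"y": 0,"z": -4,"rx": 0,"ry": 0,"rz": 0},{"x": 0,"y": 0,"z": -4,"rx": 0,"ry": 0,"rz": 0},{"x": 0,"y": 0,"z": -4,"rx": 0,"ry": 0,"rz": 0},{"x": 0,"y": 0,"z": -4,"rx": 0,"ry": 0,"rz": 0},{"x": 0,"y": 0,"z": 0,"rx": 0,"ry": 0,"rz": 0}])

```text
t: 7.45
position: [0.5687, -0.1136, 0.1339]
eef_rot: [3.141, 0.001, 0.001]
ft_force: [0.1, -0.5, -2.3]
finger_gap: 0.0228
grasp_force: 58.8
```

carry_out(motion=[{"x": 0,"y": 0,"z": -10,"rx": 0,"ry": 0,"rz": 0},{"x": 0,"y": 0,"z": -15,"rx": 0,"ry": 0,"rz": 0},{"x": 0,"y": 0,"z": -20,"rx": 0,"ry": 0,"rz": 0},{"x": 0,"y": 0,"z": -20,"rx": 0,"ry": 0,"rz": 0},{"x": 0,"y": 0,"z": -15,"rx": 0,"ry": 0,"rz": 0},{"x": 0,"y": 0,"z": 0,"rx": 0,"ry": 0,"rz": 0},{"x": 0,"y": 0,"z": 0,"rx": 0,"ry": 0,"rz": 0},{"x": -13,"y": -2,"z": 0,"rx": 0,"ry": 0,"rz": 0},{"x": -20,"y": -4,"z": 0,"rx": 0,"ry": 0,"rz": 0},{"x": -25,"y": -4,"z": 0,"rx": 0,"ry": 0,"rz": 0},{"x": -25,"y": -4,"z": 0,"rx": 0,"ry": 0,"rz": 0},{"x": -25,"y": -4,"z": 0,"rx": 0,"ry": 0,"rz": 0},{"x": -20,"y": -3,"z": 0,"rx": 0,"ry": 0,"rz": 0},{"x": -15,"y": -1,"z": 0,"rx": 0,"ry": 0,"rz": 0},{"x": 0,"y": 0,"z": 0,"rx": 0,"ry": 0,"rz": 0},{"x": 0,"y": 0,"z": 0,"rx": 0,"ry": 0,"rz": 0}])

```text
t: 9.45
position: [0.4257, -0.0916, 0.2129]
eef_rot: [-3.141, -0.001, 0.001]
ft_force: [0.7, 0.6, -2.2]
finger_gap: 0.023
grasp_force: 58.8
```

```bash
python3 - <<'E'
from h import *
np.set_printoptions(precision=4,suppress=True)
a=env.snapshot("wrist"); b=env.snapshot("side")
for s,k,z in((a,"tall_grip",.21),(b,"dish",0),(b,"tall_grip",.21)):
    for d in env.place_of(s,k)[:1]: print(k,d["confidence"],np.array(d["pixel"]),at_z(s,d["pixel"],z))
c=b["image"][100:280,150:390]
cv2.imwrite("pics/e.png",np.hstack([cv2.resize(a["image"],(400,300)),cv2.resize(c,(400,300))])[:,:,::-1])
E
```

```text
tall_grip 0.84 [283.5 272.5] [ 0.4176 -0.0945  0.21  ]
dish 0.59 [248.5 242.3] [ 0.4324 -0.0923  0.    ]
tall_grip 0.72 [237.7 151.4] [ 0.4183 -0.0603  0.21  ]
```

View pics/e.png

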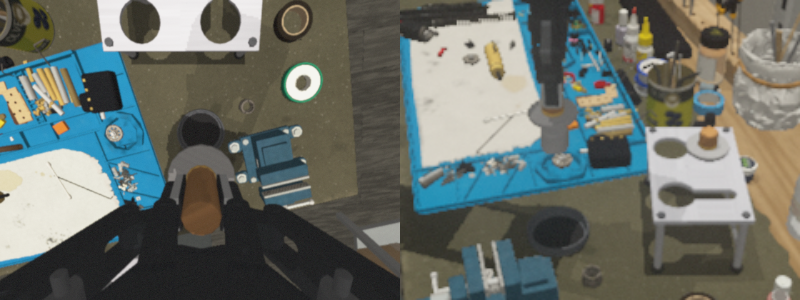

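The wrist view shows the dish centre at about (202,130), in line with the driver, and the vise to its right at (235-300,130-205). I check the vise's height near the fingers and the dish's x extent.

```bash
python3 - <<'E'
from h import *
np.set_printoptions(precision=4,suppress=True)
for n in("side","wrist"):
    s=env.snapshot(n); v,u=np.mgrid[:420,:560]; z=s["depth"]
    W=(np.stack([(u-s["cx"])/s["fx"]*z,(v-s["cy"])/s["fy"]*z,z],-1)-s["t"])@s["R"]
    X,Y,H=W[...,0],W[...,1],W[...,2]
    m=(z>0)&(X>.36)&(X<.49)&(Y>-.19)&(Y<-.132)&(H>.02)&(H<.16); q=W[m]
    print(n,len(q)); 
    if len(q): print(q.min(0),q.max(0),"near max y",q[np.argmax(q[:,1])],"z>.06:",q[q[:,2]>.06][:,1].max(initial=-9))
    m=(z>0)&(np.hypot(X-.426,Y+.091)<.055)&(H>.010)&(H<.024)
    q=W[m]
    if len(q)>5:
        print("rim",len(q),q.min(0),q.max(0))
        A=np.c_[2*q[:,:2],np.ones(len(q))]; f=np.linalg.lstsq(A,(q[:,:2]**2).sum(1),rcond=None)[0]; print("fit",f[:2],np.sqrt(f[2]+f[:2]@f[:2]))
E
```

```text
side 130
[ 0.3605 -0.1899  0.0492] [ 0.4219 -0.1723  0.0845] near max y [ 0.4132 -0.1723  0.0492] z>.06: -0.1731241849640148
rim 301 [ 0.3846 -0.131   0.01  ] [ 0.4618 -0.0487  0.0209]
fit [ 0.4234 -0.0903] 0.03811763700427279
wrist 1078
[ 0.3601 -0.19    0.0202] [ 0.4233 -0.1758  0.0826] near max y [ 0.4189 -0.1758  0.0282] z>.06: -0.1767881438786367
rim 464 [ 0.3973 -0.1324  0.0101] [ 0.4632 -0.0539  0.0183]
fit [ 0.4244 -0.0929] 0.03788623817960264
```

The dish fits at (0.424, -0.0915) and the vise is beyond y=-0.172, so there is room. I lower to just above the floor.

carry_out(motion=[{"x": -2,"y": 0,"z": 15,"rx": 0,"ry": 0,"rz": 0},{"x": 0,"y": 0,"z": 22,"rx": 0,"ry": 0,"rz": 0},{"x": 0,"y": 0,"z": 22,"rx": 0,"ry": 0,"rz": 0},{"x": 0,"y": 0,"z": 22,"rx": 0,"ry": 0,"rz": 0},{"x": 0,"y": 0,"z": 20,"rx": 0,"ry": 0,"rz": 0},{"x": 0,"y": 0,"z": 15,"rx": 0,"ry": 0,"rz": 0},{"x": 0,"y": 0,"z": 12,"rx": 0,"ry": 0,"rz": 0},{"x": 0,"y": 0,"z": 8,"rx": 0,"ry": 0,"rz": 0},{"x": 0,"y": 0,"z": 3,"rx": 0,"ry": 0,"rz": 0},{"x": 0,"y": 0,"z": 0,"rx": 0,"ry": 0,"rz": 0},{"x": 0,"y": 0,"z": 0,"rx": 0,"ry": 0,"rz": 0}])

```text
t: 11.18
position: [0.4238, -0.0917, 0.0748]
eef_rot: [3.141, 0.001, 0.002]
ft_force: [-0.6, -0.0, -1.9]
finger_gap: 0.0227
grasp_force: 58.8
```

carry_out(motion=[{"x": 0,"y": 0,"z": 1,"rx": 0,"ry": 0,"rz": 0},{"x": 0,"y": 0,"z": 1,"rx": 0,"ry": 0,"rz": 0},{"x": 0,"y": 0,"z": 0,"rx": 0,"ry": 0,"rz": 0}])

```text
t: 11.55
position: [0.4234, -0.0916, 0.0722]
eef_rot: [3.142, 0.001, -0.0]
ft_force: [0.1, -0.5, -2.0]
finger_gap: 0.0227
grasp_force: 58.8
```

carry_out(motion=[{"x": 0,"y": 0,"z": 1,"rx": 0,"ry": 0,"rz": 0},{"x": 0,"y": 0,"z": 1,"rx": 0,"ry": 0,"rz": 0},{"x": 0,"y": 0,"z": 0,"rx": 0,"ry": 0,"rz": 0}])

```text
t: 11.92
position: [0.4236, -0.0916, 0.0705]
eef_rot: [3.141, 0.001, 0.001]
ft_force: [-0.6, -0.1, 0.0]
finger_gap: 0.0225
grasp_force: 59.1
```

The weight has come off at z=0.0705, as expected for foot contact. I release and check before retreating.

carry_out(motion=[{"x": 0,"y": 0,"z": 0.5,"rx": 0,"ry": 0,"rz": 0},{"x": 0,"y": 0,"z": 0,"rx": 0,"ry": 0,"rz": 0}], newtons=20)

```text
t: 12.18
position: [0.4237, -0.0917, 0.0705]
eef_rot: [3.141, 0.001, 0.001]
ft_force: [-1.8, 0.2, 4.5]
finger_gap: 0.0227
grasp_force: 59.6
```

carry_out(motion=[{"x": 0,"y": 0,"z": 0,"rx": 0,"ry": 0,"rz": 0},{"x": 0,"y": 0,"z": 0,"rx": 0,"ry": 0,"rz": 0},{"x": 0,"y": 0,"z": 0,"rx": 0,"ry": 0,"rz": 0},{"x": 0,"y": 0,"z": 0,"rx": 0,"ry": 0,"rz": 0},{"x": 0,"y": 0,"z": 0,"rx": 0,"ry": 0,"rz": 0},{"x": 0,"y": 0,"z": 0,"rx": 0,"ry": 0,"rz": 0},{"x": 0,"y": 0,"z": 0,"rx": 0,"ry": 0,"rz": 0}], gripper=0.9)

```text
t: 13.05
position: [0.4234, -0.0916, 0.0698]
eef_rot: [3.142, 0.001, 0.0]
ft_force: [-0.6, -0.4, -0.1]
finger_gap: 0.0807
grasp_force: 0.0
```

carry_out(motion=[{"x": 0,"y": 0,"z": -10,"rx": 0,"ry": 0,"rz": 0},{"x": 0,"y": 0,"z": -25,"rx": 0,"ry": 0,"rz": 0},{"x": 0,"y": 0,"z": -35,"rx": 0,"ry": 0,"rz": 0},{"x": 0,"y": 0,"z": -35,"rx": 0,"ry": 0,"rz": 0},{"x": 0,"y": 0,"z": -30,"rx": 0,"ry": 0,"rz": 0},{"x": 0,"y": 0,"z": -15,"rx": 0,"ry": 0,"rz": 0},{"x": 0,"y": 0,"z": 0,"rx": 0,"ry": 0,"rz": 0},{"x": 0,"y": 0,"z": 0,"rx": 0,"ry": 0,"rz": 0}])

```text
t: 14.05
position: [0.423, -0.0915, 0.2185]
eef_rot: [-3.141, -0.001, 0.003]
ft_force: [-0.2, 0.8, -0.4]
finger_gap: 0.0808
grasp_force: 0.0
```

```bash
python3 - <<'E'
from h import *
np.set_printoptions(precision=4,suppress=True)
a=env.snapshot("wrist"); b=env.snapshot("side")
for s in(a,b):
  for k,z in(("tall_grip",.083),("dish",0),("short_grip",.108)):
    for d in env.place_of(s,k)[:1]: print(k,d["confidence"],np.array(d["pixel"]),at_z(s,d["pixel"],z),dep(s,d["pixel"]))
c=b["image"][120:300,150:390]
cv2.imwrite("pics/f.png",np.hstack([cv2.resize(a["image"],(400,300)),cv2.resize(c,(400,300))])[:,:,::-1])
E
```

```text
tall_grip 0.78 [282.9 197.3] [ 0.4236 -0.0948  0.083 ] [ 0.4306 -0.0946  0.1103]
tall_grip 0.8 [242.7 210.4] [ 0.4232 -0.0832  0.083 ] [ 0.4247 -0.1009  0.0984]
dish 0.77 [245.2 238.5] [ 0.4248 -0.0807  0.    ] [ 0.4268 -0.1048  0.0239]
short_grip 0.87 [333.6 183.9] [ 0.6133 -0.0269  0.108 ] [ 0.6122 -0.0323  0.1121]
```

View pics/f.png

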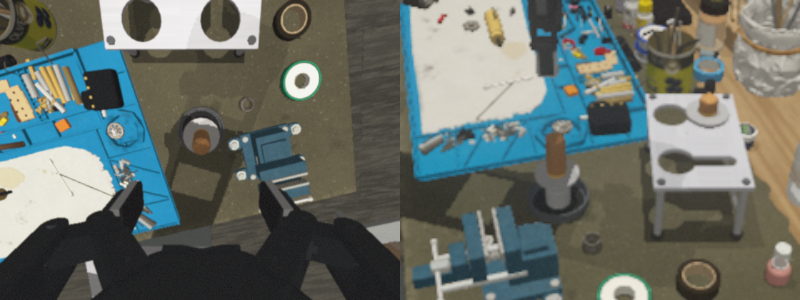

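The tall driver stands upright in the dish, at (557,175) in the right half. The short one hangs where it was, at (708,105), and the gripper is clear. I hand it in.

```bash
python3 -c "
from cell import env
print(env.sign_off())"
```

```text
the job is handed in; nothing more can be done
None
```

The tall driver was slid to the wide end of its slot, lifted out and stood upright in the dish; the short driver still hangs in place, and the job is handed in at about 14 s (no verdict was returned).

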